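# Sort the sealed pots by weight and dump the empty one

## Task

The three sealed white pots look alike, but some still hold a steel bushing and some only an empty cardboard core. Lift them just clear of the bench to feel which are heavy and which light: stand the heavy ones upright in the low plywood tray, set each light one into the green tipping bucket, then press the red lever down until the bucket dumps it into the scrap box, and let the bucket swing back home. Leave the two jars where they are.

Things in the scene. Friction and masses are not known exactly. Their poses are not given: they have to be found in the camera images.
- pot_1: one of three identical-looking sealed white pots, 51 mm diameter (grey ribbed lid 53), 50 mm high; lid fixed. Grip across the diameter about 30 mm above the foot. Origin: centre of the underside, z up. Inside, unseen, rattling 2 to 4 mm: a steel bushing (pot 0.35 to 0.46 kg in all, heavy) or a cardboard core (0.06 kg in all, light). At least one pot is light
- pot_2: one of three identical-looking sealed white pots, 51 mm diameter (grey ribbed lid 53), 50 mm high; lid fixed. Grip across the diameter about 30 mm above the foot. Origin: centre of the underside, z up. Inside, unseen, rattling 2 to 4 mm: a steel bushing (pot 0.35 to 0.46 kg in all, heavy) or a cardboard core (0.06 kg in all, light). At least one pot is light
- pot_3: one of three identical-looking sealed white pots, 51 mm diameter (grey ribbed lid 53), 50 mm high; lid fixed. Grip across the diameter about 30 mm above the foot. Origin: centre of the underside, z up. Inside, unseen, rattling 2 to 4 mm: a steel bushing (pot 0.35 to 0.46 kg in all, heavy) or a cardboard core (0.06 kg in all, light). At least one pot is light
- tray: low plywood tray fixed to the bench, 140 mm (x) by 250 mm (y), floor 6 mm thick, rim 8 mm wide and 13 mm high; room for three pots along its y. Origin at the centre of its underside, z up
- stand: grey steel stand of the tipping bucket, fixed to the bench (its yaw varies); carries the bucket on a horizontal axle 110 mm above the bench. Origin on the bench right below the axle, x along the axle (away from the robot), the bucket dumps toward its -y, z up
- bucket (a joint): tilt of the green tipping bucket about the stand's x axis, rad: 0 home (floor level, resting on a stop), 1.2 fully tipped. A preloaded spring (0.14 Nm at home, 0.29 Nm fully tipped) holds it home and swings it back when released; a light pot leaves the bucket by about 1.0 to 1.15
- bucket_floor (a point): pot's spot on the upper face of the bucket floor, 48 mm from the axle toward the stand's +y; 120 mm above the bench at home. Axes as the stand's at home, tips with the bucket. Floor 120 mm wide (x) between side walls 32 mm high (top 150 mm above the bench); back wall, same height, 61 mm away at +y; front (-y) open, lip 73 mm away
- lever_pad (a point): middle of the lever's red end, upper face; at home 65 mm from the axle (stand's -y), 32 mm above it, 135 mm from the bucket's middle (stand's -x). Flat bar 30 mm wide, 6 thick, 90 long from the axle, rising 25 deg at home, clear above. Pressed straight down 55 mm out from the axle (4 to 10 N), the contact sinks from 29 mm above the axle to 45 mm below at 1.15 rad
- scrap_box: plywood scrap box fixed to the stand under the bucket's lip, 136 mm (x) by 170 mm (y), walls 5 mm thick, 60 mm high (far -y wall 112 mm). Origin at the centre of its underside, axes as the stand's
- scrap_box_floor (a point): centre of the scrap box's inner floor, 5 mm above the bench, axes as the stand's
- jar_blue: glass jar with blue lid, 64 mm diameter, 88 mm high; a bystander, leave it where it is. Origin at the centre of its underside
- jar_teal: glass jar with teal lid, 60 mm diameter, 109 mm high; a bystander, leave it where it is. Origin at the centre of its underside
Not all that is in view belongs to the job. What is shaped like the pot_2 but turquoise is not meant.

How it is judged:
On the way, in this order (a step that is already met when the one before it is completed fails the run):
1. a light pot has been set down in the home bucket and let go (((x of pot_1 in the frame of bucket_floor between -0.06 and 0.06 m and y of pot_1 in the frame of bucket_floor between -0.06 and 0.06 m and z of pot_1 in the frame of bucket_floor between -0.01 and 0.02 m and contact force between pot_1 and bucket between 0.2 and 2 N and contact force between pot_1 and the fingers below 0.05 N) or (x of pot_2 in the frame of bucket_floor between -0.06 and 0.06 m and y of pot_2 in the frame of bucket_floor between -0.06 and 0.06 m and z of pot_2 in the frame of bucket_floor between -0.01 and 0.02 m and contact force between pot_2 and bucket between 0.2 and 2 N and contact force between pot_2 and the fingers below 0.05 N) or (x of pot_3 in the frame of bucket_floor between -0.06 and 0.06 m and y of pot_3 in the frame of bucket_floor between -0.06 and 0.06 m and z of pot_3 in the frame of bucket_floor between -0.01 and 0.02 m and contact force between pot_3 and bucket between 0.2 and 2 N and contact force between pot_3 and the fingers below 0.05 N)) and value of joint bucket below 0.08 rad), for 0.2 s.
2. the bucket has been tipped past 0.9 rad (value of joint bucket above 0.9 rad), for 0.05 s.
At the end, for the whole second after the job is handed in: every heavy pot stands upright (within 0.15 rad) and still on the floor of the plywood tray; every light pot lies still in the scrap box, any way up; the bucket is back home (under 0.06 rad) (((x of pot_1 in the frame of tray between -0.062 and 0.062 m and y of pot_1 in the frame of tray between -0.117 and 0.117 m and height (world z) of pot_1 below 0.02 m and angle between pot_1's own z axis and vertical below 0.15 rad and contact force between pot_1 and tray above 2.2 N and linear speed of pot_1 below 0.02 m/s) or (x of pot_1 in the frame of scrap_box_floor between -0.068 and 0.068 m and y of pot_1 in the frame of scrap_box_floor between -0.085 and 0.085 m and z of pot_1 in the frame of scrap_box_floor between -0.01 and 0.07 m and contact force between pot_1 and scrap_box below 2 N and linear speed of pot_1 below 0.02 m/s)) and ((x of pot_2 in the frame of tray between -0.062 and 0.062 m and y of pot_2 in the frame of tray between -0.117 and 0.117 m and height (world z) of pot_2 below 0.02 m and angle between pot_2's own z axis and vertical below 0.15 rad and contact force between pot_2 and tray above 2.2 N and linear speed of pot_2 below 0.02 m/s) or (x of pot_2 in the frame of scrap_box_floor between -0.068 and 0.068 m and y of pot_2 in the frame of scrap_box_floor between -0.085 and 0.085 m and z of pot_2 in the frame of scrap_box_floor between -0.01 and 0.07 m and contact force between pot_2 and scrap_box below 2 N and linear speed of pot_2 below 0.02 m/s)) and ((x of pot_3 in the frame of tray between -0.062 and 0.062 m and y of pot_3 in the frame of tray between -0.117 and 0.117 m and height (world z) of pot_3 below 0.02 m and angle between pot_3's own z axis and vertical below 0.15 rad and contact force between pot_3 and tray above 2.2 N and linear speed of pot_3 below 0.02 m/s) or (x of pot_3 in the frame of scrap_box_floor between -0.068 and 0.068 m and y of pot_3 in the frame of scrap_box_floor between -0.085 and 0.085 m and z of pot_3 in the frame of scrap_box_floor between -0.01 and 0.07 m and contact force between pot_3 and scrap_box below 2 N and linear speed of pot_3 below 0.02 m/s)) and value of joint bucket below 0.06 rad); the robot touches nothing.
It fails at once if the blue-lidded jar is moved more than 25 mm (distance of jar_blue from where it was at the start of the episode above 0.025 m).
It fails at once if the teal-lidded jar is moved more than 25 mm (distance of jar_teal from where it was at the start of the episode above 0.025 m).
It fails at once if a pot is lifted high, its foot above 0.30 m (height (world z) of any of pot_1, pot_2, pot_3 above 0.3 m).
It also fails if it takes over 72 s, if anything falls off the work surface, if the arm or the gripper's body presses on something with over 40 N, if the wrist force passes 120 N, or if a joint passes its speed limit or range.

## Robot

A 7-joint arm with a two-finger parallel gripper is mounted at the origin on a cart in front of the work surface, level with it; the furniture and walls round the work are solid. World frame = base frame: x ahead of the robot, y to its left, z up, the work surface at z = 0. Lengths are in m, angles in rad, forces in N, time in s.
With the tool pointing down it reaches from about 0.375 to 0.925 m from the base axis. Payload 3.1 kg.
Tool frame: the origin (TCP) lies on the centre line of the jaws, within the pads' length; the fingertips stand 22 mm ahead of it and the grasp point (between the pads) lies 3 mm ahead of it; z points along the fingers, y is the direction in which the jaws open and shut (so a half turn about z gives the same grasp; the last joint's range is limited). The gripper opens to 85 mm and grips with 20 to 120 N. Pads are 22 mm wide; open, the fingers measure 114 mm over their backs; the gripper's body (76 mm by 85 mm) begins 54 mm behind the grasp point. The pads swing forward as they close: fully open they stand 13 mm farther back than shut.
Start: joints at [-1.385, 0.383, 0.044, 1.598, -0.018, 1.161, -0.05], TCP at [0.182, 0.624, 0.253] pointing down, gripper open.
Joint ranges: [-2.61, 2.61], [-0.41, 2.15], [-1.48, 1.57], [0, 2.5], [-1.57, 4.71], [0.05, 1.97], [-2.85, 2.85]. Speed limits (rad/s): [2.79, 2.79, 3.14, 3.14, 3.14, 3.14, 3.14].

## Interface

Orientations are given as a rotation vector (axis times angle).
In Python, from plant import r gives the robot as it stands. Calls block until the motion is done:
- r.goto(position, orientation): joint-space move of the TCP to a pose.
- r.move_linear(position, v=0.15, attitude=None, max_force=None): straight line of the TCP; attitude=None keeps the orientation; v is the mean speed in m/s. With max_force (N) it stops when the force on the tool has changed by that much, and returns True; else False.
- r.set_joints(angles): joint-space move.
- r.release() and r.clamp(effort=None): open the fingers fully, or close them until they stop; effort is the grip in N (None keeps the last).
- r.sleep(seconds).
- r.inverse_kinematics(position, orientation): joint angles nearest the present ones, or None.
- r.get_image(name): name is "side" or "top" or "wrist"; returns the picture (420x560x3 uint8, red, green, blue); there is no depth.
- r.camera_model(name): a dict with "camera_matrix" (3x3 intrinsics, pixels), "distortion" ([k1, k2, p1, p2, k3] as OpenCV has them; the pictures are not rectified), "xyz" and "rotation" of the camera in the world. Camera axes: x right, y up, looking along -z (the intrinsics and any distortion apply to the point x, -y, -z); pixel columns grow to the right and rows downward; lengths in m; the calibration is good to about 2 mm. A picture is of the moment at which its call begins: read the wrist's pose just before it. camera_model takes no time and is no camera call; for the wrist camera it gives the pose at the moment of the call.
A pose or a line that the arm cannot do raises r.PlanningError and nothing moves.
- r.hand_in(): hands the job in, once; it reports no verdict.
Trained networks look in the newest picture that a camera, given by its name, has taken for a name from the list of things; names that differ only in an ending like _2 or _b are one class to them, and where a whole thing is asked for, a point or a joint stands for the part that bears it (a point fixed in the world has none). Each returns a list of dicts, best first, with "confidence" (0 to 1); they miss things now and then, are a little off and sometimes report something else, mostly with a low value. They report only what shows in the picture. A call takes as long as a camera call. They do not tell look-alikes from the thing itself.
- r.masks_of(camera, label): "mask" (420x560 bool, what is visible of it) and "box" ([centre column, centre row, width, height] in pixels, round what is visible of it).
Readings, each from a call of its own:
- r.current_t(): time.
- r.current_q(): joint angles.
- r.current_dq(): joint speeds.
- r.current_joint_efforts(): joint torques, N m.
- r.current_ee_pos(): TCP position.
- r.current_tool_rot(): TCP orientation.
- r.current_contact_force(): force on the tool from outside, world axes, zero at the start.
- r.current_torque(): the same for the moment, N m.
- r.current_width(): finger opening in m.
Only numpy, scipy, OpenCV 4.12 (cv2) and the standard library are available. Lean on these libraries where they do the work, as an engineer would, in place of code of your own. Each camera call takes 0.05 s, during which the arm holds its last target.

## Working session

There is one attempt and no reset: what is moved stays moved. The work goes in short steps, each a Python script; the robot and the scene stay as the last script left them, time stands still between calls to the robot, and variables do not carry over. Pictures are saved under pics/ and viewed, and the job is handed in when it is done.

```bash
ls; mkdir -p pics
python3 - <<'E'
from plant import r
import cv2
for n in ["side","top","wrist"]:
    im=r.get_image(n); cv2.imwrite(f"pics/{n}0.png",im[:,:,::-1])
    m=r.camera_model(n); print(n,m)
    for l in ["pot_1","tray","stand","bucket","lever_pad","scrap_box","jar_blue","jar_teal"]:
        try: print(l,[(round(d["confidence"],2),[round(float(x)) for x in d["box"]]) for d in r.masks_of(n,l)])
        except Exception as e: print(l,e)
print(r.current_t(),r.current_tool_rot(),r.current_contact_force())
E
```

```text
pics
side {'camera_matrix': array([[460.21171472,   0.        , 280.88426508],
       [  0.        , 460.21171472, 211.3701766 ],
       [  0.        ,   0.        ,   1.        ]]), 'distortion': array([-0.06769617,  0.        ,  0.        ,  0.        ,  0.        ]), 'xyz': array([ 0.31322328, -0.93846685,  0.5820434 ]), 'rotation': array([ 1.13840977, -0.11887026, -0.19775903])}
pot_1 [(0.8, [250, 258, 20, 25]), (0.69, [328, 254, 112, 55]), (0.64, [233, 216, 20, 24]), (0.63, [200, 219, 21, 18]), (0.59, [241, 239, 22, 26])]
tray [(0.85, [307, 237, 52, 46])]
stand [(0.81, [339, 308, 162, 165])]
bucket [(0.98, [327, 254, 114, 62])]
lever_pad [(0.91, [327, 255, 113, 53]), (0.16, [242, 239, 21, 25])]
scrap_box [(0.86, [368, 343, 103, 94])]
jar_blue []
jar_teal [(0.71, [265, 189, 20, 34]), (0.53, [325, 255, 112, 57])]
top {'camera_matrix': array([[423.75875648,   0.        , 285.33742771],
       [  0.        , 423.75875648, 210.10791195],
       [  0.        ,   0.        ,   1.        ]]), 'distortion': array([-0.13263046,  0.        ,  0.        ,  0.        ,  0.        ]), 'xyz': 
[... 308 characters left out ...]
pad [(0.82, [373, 199, 70, 85])]
scrap_box [(0.65, [412, 195, 62, 54])]
jar_blue [(0.62, [314, 158, 20, 28])]
jar_teal [(0.62, [170, 208, 30, 28])]
wrist {'camera_matrix': array([[357.95549662,   0.        , 276.41830358],
       [  0.        , 357.95549662, 209.5450675 ],
       [  0.        ,   0.        ,   1.        ]]), 'distortion': array([0.01915487, 0.        , 0.        , 0.        , 0.        ]), 'xyz': array([0.10276769, 0.64718354, 0.37319149]), 'rotation': array([-0.27813223, -0.20745049,  1.27478935])}
pot_1 []
tray []
stand []
bucket []
lever_pad []
scrap_box []
jar_blue []
jar_teal []
1.35 [-4.44187244e-01 -3.10999088e+00  2.91692752e-05] [-0.04480688 -0.04965328 -0.00180236]
```

Run:
```python
import cv2
for n in ["top","side"]:
    im=cv2.imread(f"pics/{n}0.png")
    if n=="top": c=im[110:330,130:480]
    else: c=im[150:410,160:460]
    cv2.imwrite(f"pics/{n}0c.png",cv2.resize(c,None,fx=2.25,fy=2.25,interpolation=cv2.INTER_CUBIC))
```

```text
(no output)
```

View pics/top0c.png

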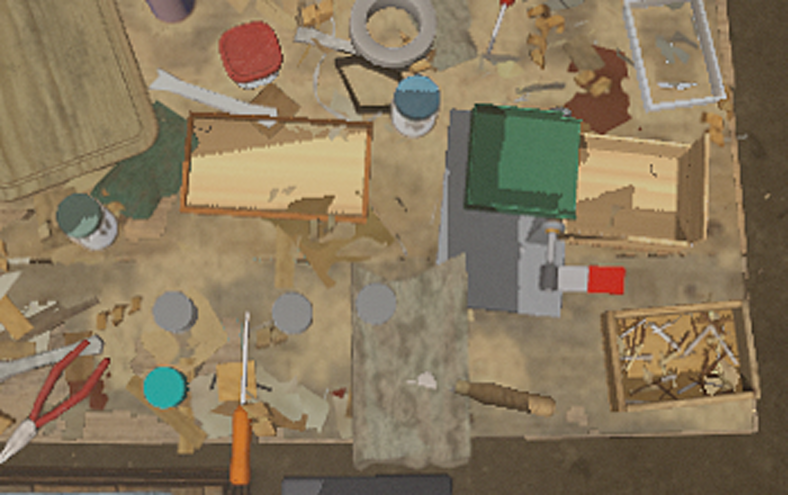

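View pics/side0c.png

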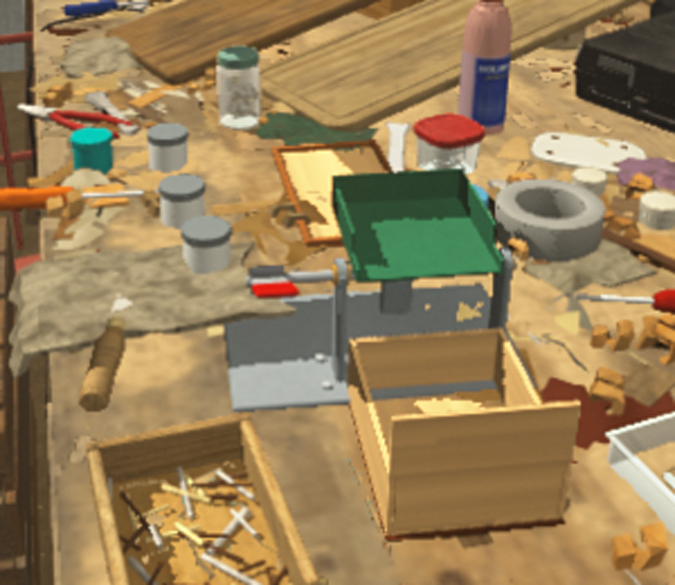

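View pics/top0.png

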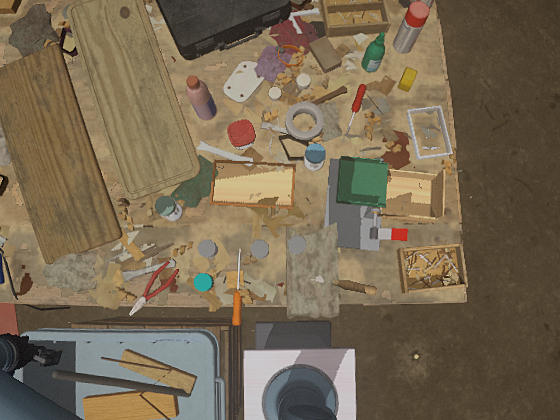

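```bash
cat > h.py <<'E'
import numpy as np, cv2
from scipy.spatial.transform import Rotation as R
from plant import r
F=np.diag([1.,-1,-1])
def proj(m,P):
    P=np.atleast_2d(P).astype(float); Rc=R.from_rotvec(m["rotation"]).as_matrix()
    A=F@Rc.T; t=-A@m["xyz"]
    return cv2.projectPoints(P,cv2.Rodrigues(A)[0],t,m["camera_matrix"],m["distortion"])[0].reshape(-1,2)
def ray(m,uv):
    p=cv2.undistortPoints(np.array(uv,float).reshape(-1,1,2),m["camera_matrix"],m["distortion"])[0,0]
    d=R.from_rotvec(m["rotation"]).as_matrix()@np.array([p[0],-p[1],-1]); return m["xyz"],d
def atz(m,uv,z):
    o,d=ray(m,uv); return o+d*(z-o[2])/d[2]
E
python3 - <<'E'
from h import *
from scipy.optimize import least_squares
mt,ms=r.camera_model("top"),r.camera_model("side")
T=cv2.imread("pics/top0.png");S=cv2.imread("pics/side0.png")
def cent(im,fn,box):
    x0,y0,x1,y1=box; h=im[y0:y1,x0:x1].astype(int); m=fn(h[...,2],h[...,1],h[...,0]).astype(np.uint8)
    n,l,s,c=cv2.connectedComponentsWithStats(m); k=1+np.argmax(s[1:,4]); return c[k]+[x0,y0],s[k]+[x0,y0,0,0,0],(l==k)
red=lambda R_,G,B:(R_>150)&(G<60)&(B<60)
pt=cent(T,red,(380,220,420,250));ps=cent(S,red,(260,260,300,290))
print("red",pt[:2],ps[:2], atz(mt,pt[0],.142),atz(ms,ps[0],.142))
gr=lambda R_,G,B:(G>R_+25)&(G>B+10)
gt=cent(T,gr,(325,140,400,220)); gs=cent(S,gr,(290,215,400,280))
for g,o in((gt,(325,140)),(gs,(290,215))):
    cs,_=cv2.findContours(g[2].astype(np.uint8),0,2); c=max(cs,key=cv2.contourArea)
    print(g[0],g[1],(cv2.approxPolyDP(c,3,True)[:,0]+o).tolist())
# pots
lid=r.masks_of("top","pot_1")
for d in lid:
    b=d["box"]; print(d["confidence"],[round(float(x),1) for x in b], atz(mt,b[:2],.03).round(3))
for u in [(208,248),(260,248),(297,244),(203,282)]: 
    P=atz(mt,u,.05); print(u,P.round(3),proj(ms,P).round(0))
for u in (254,184),: print("tray",atz(mt,u,.01))
for c in ((186,114),(372,124),(367,218),(181,211)): print("traycorner",atz(mt,(c[0]/2.25+130,c[1]/2.25+110),.013).round(3))
print("jars",atz(mt,(418/2.25+130,98/2.25+110),.088).round(3),atz(mt,(80/2.25+130,215/2.25+110),.109).round(3))
E
```

```text
red (array([399.09770115, 234.05172414]), array([391, 228,  17,  13, 174])) (array([281.41111111, 278.18888889]), array([272, 276,  20,   6,  90])) [ 0.46038764 -0.26342441  0.142     ] [ 0.45909814 -0.2718259   0.142     ]
[369.49016641 180.58245083] [ 348  157   41   50 1322] [[351, 157], [384, 163], [355, 161], [351, 193], [380, 197], [376, 203], [348, 201], [385, 206], [377, 203], [385, 203], [388, 163]]
[345.69934641 255.12331155] [ 309  231   75   44 2295] [[380, 249], [368, 231], [368, 246], [361, 237], [314, 241], [309, 232], [320, 274], [382, 270]]
0.81 [206.3, 250.1, 17.4, 15.5] [0.434 0.266 0.03 ]
0.8 [204.7, 282.0, 16.5, 15.7] [0.343 0.269 0.03 ]
0.79 [260.6, 250.7, 18.3, 18.9] [0.431 0.109 0.03 ]
0.79 [296.9, 246.2, 15.8, 19.2] [0.443 0.005 0.03 ]
(208, 248) [0.438 0.258 0.05 ] [[234. 207.]]
(260, 248) [0.437 0.11  0.05 ] [[241. 230.]]
(297, 244) [0.447 0.005 0.05 ] [[251. 249.]]
(203, 282) [0.342 0.27  0.05 ] [[200. 209.]]
tray [0.63344028 0.13017569 0.01      ]
traycorner [0.707 0.256 0.013]
traycorner [0.69  0.005 0.013]
traycorner [0.562 0.014 0.013]
traycorner [0.573 0.26  0.013]
jars [ 0.702 -0.051  0.088] [0.55  0.368 0.109]
```

Run:
```python
from h import *
from scipy.optimize import least_squares
mt,ms=r.camera_model("top"),r.camera_model("side")
obs=[]
w=.0635
red=[-.135,-.065,.142]
obs=[(mt,red,(399.1,234.05),2),(ms,red,(281.4,278.2),1),
(mt,[w,.112,.15],(340.7,156.7),1),(mt,[-w,.112,.15],(337.6,202),1),
(mt,[w,-.025,.15],(388,163),1),(mt,[-w,-.025,.15],(385.5,206),1),
(ms,[-w,.112,.15],(308,229),1),(ms,[w,.112,.15],(365,226),1),(ms,[-w,-.025,.12],(319.5,273.5),1),(ms,[w,-.025,.12],(382,270),1)]
def stand(p,L): 
    c,s=np.cos(p[2]),np.sin(p[2]); return np.array([p[0]+c*L[0]-s*L[1],p[1]+s*L[0]+c*L[1],L[2]])
def f(p): return np.concatenate([(proj(m,stand(p,L))[0]-uv)*wt for m,L,uv,wt in obs])
s=least_squares(f,[.6,-.2,0],loss="soft_l1")
print(s.x, f(s.x).reshape(-1,2).round(1).tolist())
p=s.x; print("pad",stand(p,red),"floor",stand(p,[0,.048,.12]),"press",stand(p,[-.135,-.055,.139]))
T=cv2.imread("pics/top0.png");S=cv2.imread("pics/side0.png")
def draw(im,m,Ls,k=3):
    q=(proj(m,np.array([stand(p,L) for L in Ls]))*k).astype(int); cv2.polylines(im,[q],True,(255,0,255),1)
o=[]
for im,m,(x,y) in((T,mt,(300,120)),(S,ms,(240,200))):
    I=cv2.resize(im,None,fx=3,fy=3)
    draw(I,m,[(w,.112,.15),(-w,.112,.15),(-w,-.025,.15),(w,-.025,.15)])
    draw(I,m,[(.06,.109,.12),(-.06,.109,.12),(-.06,-.025,.12),(.06,-.025,.12)])
    draw(I,m,[(-.12,0,.11),(-.15,0,.11),(-.15,-.0816,.148),(-.12,-.0816,.148)])
    o.append(I[y*3:y*3+480,x*3:x*3+400])
cv2.imwrite("pics/fit.png",np.hstack(o))
```

```text
[ 0.60122179 -0.21801884 -0.11583452] [[2.6, 0.5], [-0.3, -1.5], [0.1, -1.8], [-0.6, -1.5], [2.6, -2.6], [2.5, -0.1], [-1.9, -2.9], [-0.2, -3.0], [-2.5, -0.7], [0.8, -1.5]]
pad [ 0.45961405 -0.26698054  0.142     ] floor [ 0.60676942 -0.1703405   0.12      ] press [ 0.46076981 -0.25704755  0.139     ]
```

View pics/fit.png

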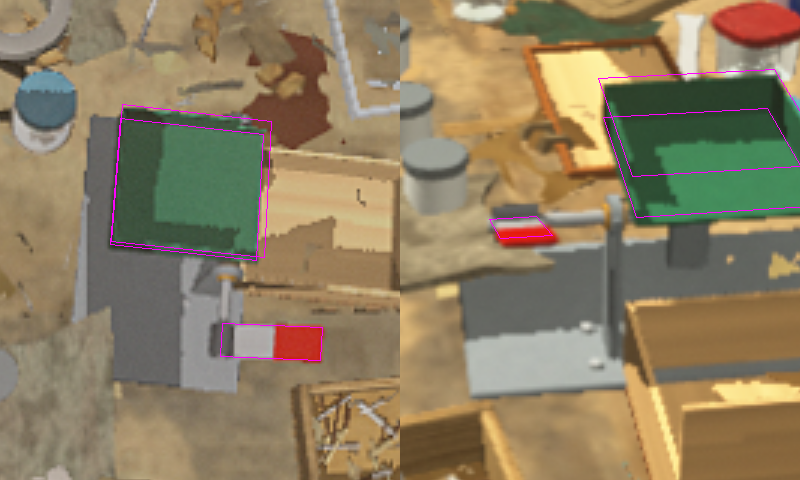

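```bash
cat >> h.py <<'E'
def down(a):  # jaws (tool y) along world angle a, tool z down
    y=np.array([np.cos(a),np.sin(a),0]); z=np.array([0,0,-1.]); x=np.cross(y,z)
    return R.from_matrix(np.stack([x,y,z],1)).as_rotvec()
def best(pos,a):
    q0=np.array(r.current_q()); c=[]
    for k in(0,np.pi):
        q=r.inverse_kinematics(pos,down(a+k))
        if q is not None: c.append((np.abs(np.array(q)-q0).max(),k))
    return down(a+min(c)[1])
def above(pos,a):
    o=best(pos,a); r.goto(pos,o); return o
def pick(x,y,a):
    above([x,y,.13],a); r.move_linear([x,y,.033],v=.15)
    f0=r.current_contact_force(); r.clamp(40); w=r.current_width(); f0=np.array(r.current_contact_force())
    r.move_linear([x,y,.048],v=.06); r.sleep(.3)
    F=np.mean([r.current_contact_force() for _ in range(5)],0)
    print("width",w,"f0",f0,"F",F,"t",r.current_t(),"ee",r.current_ee_pos()); return F
Y=-.116; S0=np.array([.6012,-.2180])
def st(x,y,z): c,s=np.cos(Y),np.sin(Y); return [S0[0]+c*x-s*y,S0[1]+s*x+c*y,z]
def save(n,name,box=None,k=1):
    im=r.get_image(n)[:,:,::-1]
    if box: im=im[box[1]:box[3],box[0]:box[2]]
    cv2.imwrite(f"pics/{name}.png",cv2.resize(im,None,fx=k,fy=k,interpolation=cv2.INTER_CUBIC))
E
python3 - <<'E'
from h import *
r.release() if r.current_width()<.08 else 0
pick(.436,.260,np.pi/2)
save("side","p1s")
E
```

```text
width 0.049348092560104424 f0 [-0.67780521 -1.01588475  5.42303722] F [-0.38524446  0.07280765 -0.32345048] t 5.0083 ee [0.4357627  0.25983087 0.04770892]
```

View pics/p1s.png

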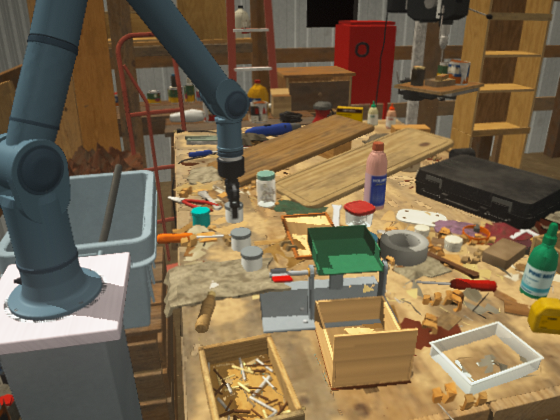

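```bash
cat >> h.py <<'E'
def tobucket():
    p=np.array(r.current_ee_pos()); r.move_linear([p[0],p[1],.2],v=.25)
    x,y,_=st(0,.033,0)
    above([x,y,.225],Y+np.pi/2)
    r.move_linear([x,y,.166],v=.15); hit=r.move_linear([x,y,.151],v=.03,max_force=2.5)
    print("bucket z",hit,r.current_ee_pos(),r.current_t())
    r.release(); r.move_linear([x,y,.24],v=.15); r.sleep(.3)
def press(z=.0735,d=.056,hold=.4,mf=25):
    r.clamp(20)
    x,y,_=st(-.137,-d,0); above([x,y,.20],Y)
    hit=r.move_linear([x,y,z+.022],v=.12,max_force=mf)
    r.sleep(hold); print("press",hit,r.current_ee_pos(),r.current_contact_force(),r.current_t())
def unpress(d=.056):
    x,y,_=st(-.137,-d,0); r.move_linear([x,y,.20],v=.1)
E
python3 - <<'E'
from h import *
tobucket()
print(r.current_contact_force())
save("side","b1s",(240,180,440,400),2.5); save("top","b1t",(300,120,480,300),2.5)
E
```

```text
bucket z True [ 0.60556408 -0.18538661  0.15419547] 8.55
[ 0.41288162  0.21081702 -0.54792076]
```

View pics/b1s.png

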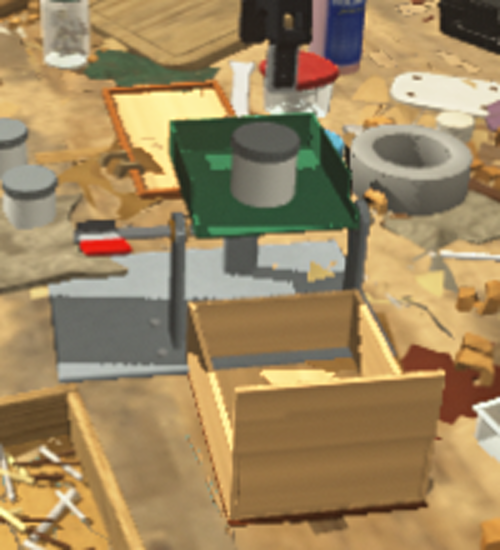

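View pics/b1t.png

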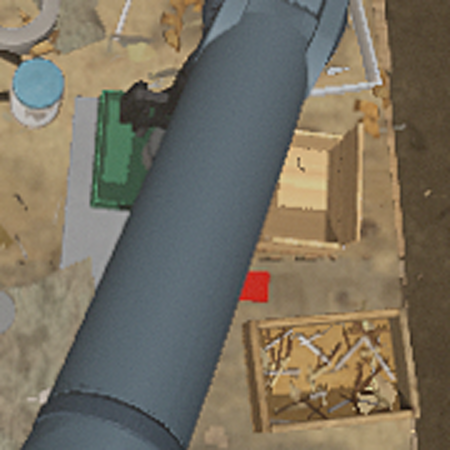

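The pot stands upright in the home bucket (crop ≈(265,165)), and the fingers are clear of it. Now I press the lever.

Run:
```python
from h import *
press()
save("side","l1s",(240,180,440,400),2.5)
```

```text
press False [ 0.45899539 -0.25936861  0.09595105] [ 1.14336775 -5.49367855  2.42465298] 13.475
```

View pics/l1s.png

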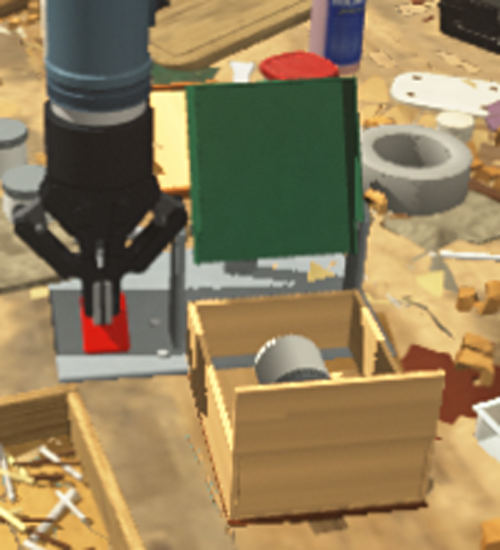

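The bucket is tipped about 1.2 rad and the pot lies in the scrap box (crop ≈(290,360)). Next I let the bucket return and weigh pot 2.

Run:
```python
from h import *
unpress(); r.release(); print(r.current_t())
print(r.current_contact_force())
pick(.434,.110,0.)
save("side","p2s",(160,150,460,410),2.2)
```

```text
15.5
[ 0.52218685  0.74222637 -0.36719971]
width 0.05083750179064292 f0 [-0.89792722 -0.17624458  6.54300828] F [ 0.30100699 -0.40463889 -4.39970751] t 18.825 ee [0.43372682 0.10991183 0.04774249]
```

View pics/p2s.png

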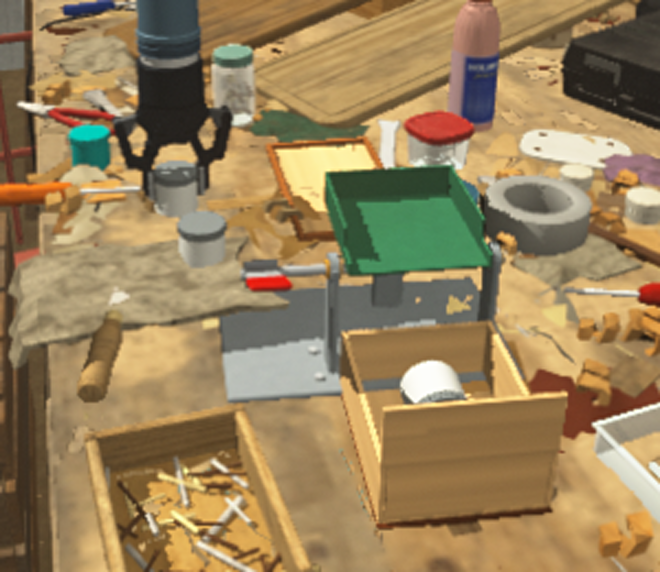

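Pot 2 is heavy (about 4 N change) and the bucket is home. It goes into the tray.

```bash
cat >> h.py <<'E'
def totray(ly):
    a=-.06; x,y=.633-np.sin(a)*ly,.134+np.cos(a)*ly
    p=np.array(r.current_ee_pos()); r.move_linear([p[0],p[1],.13],v=.25)
    above([x,y,.13],a)
    r.move_linear([x,y,.050],v=.15); hit=r.move_linear([x,y,.036],v=.03,max_force=4)
    print("tray",hit,r.current_ee_pos(),r.current_contact_force(),r.current_t())
    r.release(); r.move_linear([x,y,.15],v=.15)
E
python3 - <<'E'
from h import *
totray(.055); print(r.current_t())
pick(.445,.004,0.)
save("top","p3t",(130,110,480,330),2.2)
save("side","p3s",(160,150,460,410),2.2)
E
```

```text
tray True [0.63725106 0.18915327 0.04033979] [-1.06637088 -0.17102188  4.51535872] 21.3167
22.6583
width 0.05045710108570171 f0 [-0.66378686  0.3680952   5.09809421] F [-0.73624706 -0.03410798 -4.20116065] t 25.6167 ee [0.44468405 0.00395928 0.04773918]
```

View pics/p3t.png

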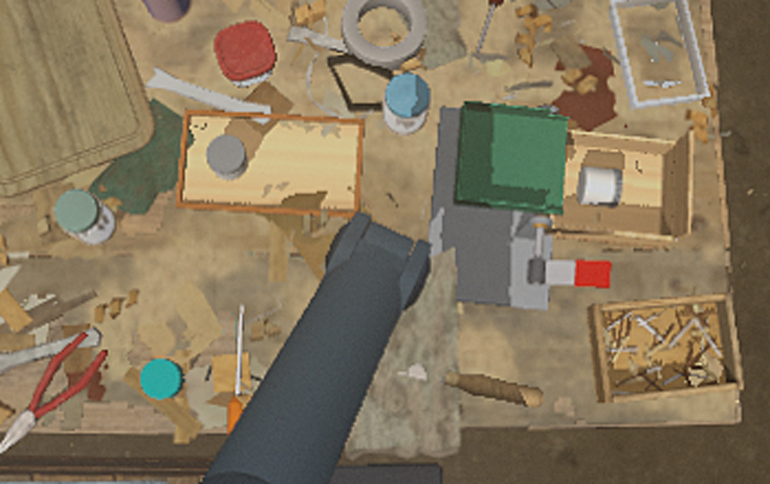

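View pics/p3s.png

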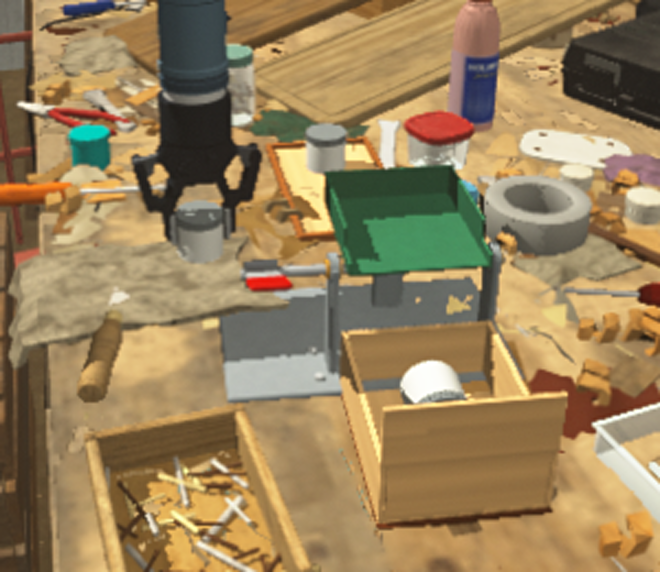

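Pot 3 is heavy too (−4.2 N). The picture shows pot 2 upright in the tray (crop ≈(227,157)) and the light pot in the scrap box (600,186).

Run:
```python
from h import *
totray(-.045)
r.goto([.45,.25,.3],best([.45,.25,.3],0.)); r.sleep(.5)
save("top","et",(130,110,480,330),2.2)
save("side","es",(160,150,460,410),2.2); print(r.current_t(),r.current_contact_force())
```

```text
tray True [0.63125425 0.08928562 0.04027876] [-0.5420182   0.47746028  5.17776141] 28.1167
31.1583 [0.74543468 0.84565354 0.15758298]
```

View pics/et.png

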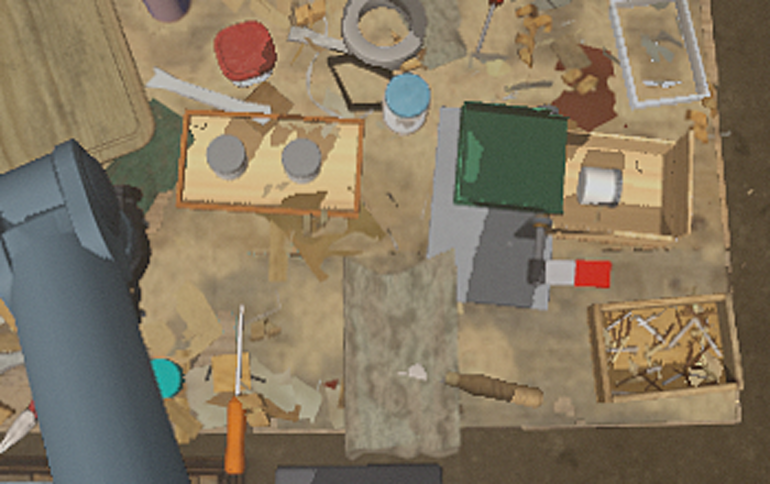

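View pics/es.png

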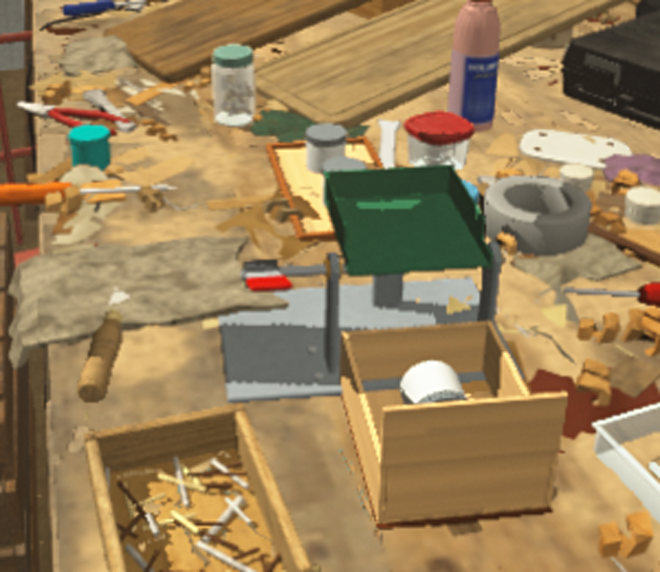

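The two heavy pots stand upright in the tray (top crop (226,157) and (300,160)). The light pot lies in the scrap box (600,186), the bucket is home, and the jars have not moved.

Run:
```python
from plant import r
print(r.hand_in(), r.current_t())
```

```text
the job is handed in; nothing more can be done
the job is handed in; nothing more can be done
```

The job is done and handed in at about 31 s of the 72 s allowed; the hand-in gave no verdict.

- **Light pot:** the left-hand pot, as seen from the robot, changed the tool force by well under 1 N. I set it down in the home bucket, then pressed the red lever until the bucket tipped to about 1.2 rad by eye. It dropped into the scrap box and the bucket swung back home.
- **Heavy pots:** the other two each pulled down with about 4 N when lifted. Both went upright into the plywood tray.

**Last checks:** the final top and side pictures show both heavy pots upright in the tray, the light pot lying in the scrap box, and the bucket level. The jars looked unmoved and the arm was clear of everything.

- **Stand position:** the picture fit of the stand was off by up to about 3 pixels.
- **Force sensor:** it drifted by about 0.5 N with nothing held. That is too little to blur light against heavy.
- **Not measured:** I judged the final bucket angle and pot positions from the pictures only.

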